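Fit the stirring paddle to the honey creamer and hold it down on its seal

ROBOT

A 6-joint arm with a two-finger parallel gripper is mounted at the origin on the work surface. World frame = base frame: x ahead of the robot, y to its left, z up, the work surface at z = 0. Lengths are in m, angles in rad, forces in N, time in s.
With the tool pointing down it reaches from about 0.35 to 0.975 m from the base axis. Payload 4.9 kg.
Tool frame: the origin (TCP) lies at the very end of the fingers, on their centre line; the grasp point (between the pads) lies ctrl.grip_point_offset behind it (ctrl.grip_point_offset is the distance from the TCP to the grasp point, in m); z points along the fingers, y is the direction in which the jaws open and shut (so a half turn about z gives the same grasp; the last joint's range is limited). The gripper opens to 85 mm and grips with 20 to 120 N. Pads are 22 mm wide; open, the fingers measure 114 mm over their backs; the gripper's body (76 mm by 85 mm) begins 54 mm behind the grasp point. The pads swing forward as they close: fully open they stand 13 mm farther back than shut.
Start: joints at [1.112, 0.053, 1.613, -0, 1.476, -0.119], TCP at [0.208, 0.589, 0.206] pointing down, gripper open.
Joint ranges: [-3.01, 3.01], [-1.01, 2.22], [0.06, 2.58], [-1.02, 4.17], [0.09, 2.62], [-3.14, 3.14]. Speed limits (rad/s): [2.57, 2.57, 3.14, 3.14, 3.14, 3.14].

INTERFACE

Orientations are given as a rotation vector (axis times angle).
In Python, from station import ctrl gives the robot as it stands. The module is installed in compiled form; this text tells all that it offers.
- The arm moves only by the shell command python3 -m creep 'ROWS' [FORCE]. ROWS is JSON, a list of rows, each a list of 5 numbers: the closure in counts, from 0 (fully open) to 255 (shut), then the shift along the tool's x, y, z in mm, then the turn about the tool's z in rad. A call has 1 to 12 rows; each row is the pose to reach, as a shift and turn from the pose commanded when the call began, along the tool's axes at that moment; what a row does not reach only later rows make up. A row lasts 1/12 s, in which the tool goes at most 41.7 mm and 7.16 degrees, less where a joint would pass 70% of its speed; a pose out of reach is approached as far as the arm can. A call with a gripper value outside its range is refused whole. The fingers move at their own pace and stop on an object; FORCE is the grip in N (left out, the last holds). Time passes only in rows, so rows that repeat a pose let the fingers close. It gives the time, the measured TCP pose, the force and the opening at its end, in the units of the state.
- ctrl.get_obs(): the state, without advancing time (a new reading comes with each control period).
- ctrl.get_image(name): name is "scene" or "side" or "wrist"; returns the picture (400x640x3 uint8, red, green, blue); there is no depth.
- ctrl.calibration(name): a dict with "fx", "fy", "cx", "cy" (pixels), "R" (3x3) and "t" (3): a world point X has camera coordinates R X + t. Camera axes: x right, y down, z forward; pixel columns grow to the right and rows downward; lengths in m; the calibration is good to about 2 mm. A picture is of the moment at which its call begins: read the wrist's pose just before it. calibration takes no time and is no camera call; for the wrist camera it gives the pose at the moment of the call.
- ctrl.finish_job(): hands the job in, once; it reports no verdict.
Trained networks look in the newest picture that a camera, given by its name, has taken for a name from the list of things; names that differ only in an ending like _2 or _b are one class to them, and where a whole thing is asked for, a point or a joint stands for the part that bears it (a point fixed in the world has none). Each returns a list of dicts, best first, with "conf" (0 to 1); they miss things now and then, are a little off and sometimes report something else, mostly with a low value. They report only what shows in the picture. A call takes as long as a camera call. They do not tell look-alikes from the thing itself.
- ctrl.boxes_of(camera, label): "rect" ([left, top, width, height] in pixels, round what is visible of it).
- ctrl.outline_of(camera, label): "mask" (400x640 bool, what is visible of it) and "rect" ([left, top, width, height] in pixels, round what is visible of it).
The state is a dict: "t": time; "q": joint angles; "dq": joint speeds; "effort": joint torques, N m; "tool_pos": TCP position; "tool_rot": TCP orientation; "contact_force": force on the tool from outside, world axes, zero at the start; "wrist_torque": the same for the moment, N m; "opening": finger opening in m.
Only numpy, scipy, OpenCV 4.12 (cv2) and the standard library are available. Lean on these libraries where they do the work, as an engineer would, in place of code of your own. Each camera call takes 0.05 s, during which the arm holds its last target. There are 200 camera calls.

TASK

Get the honey creamer ready for the next batch: take the washed stirring paddle from the draining tray, lower it upright over the drive shaft in the bowl, turn it until the splines mesh and slide it fully home, pressing the sprung seal ring all the way down. Finish while still holding the paddle pressed home, so that I can push in its locking pin; the seal spring would lift it again if you let go. Leave the jars and the bottle alone.

Things in the scene. Friction and masses are not known exactly. Their poses are not given: they have to be found in the camera images.
- paddle_head (a point): Centre of the squared head (26 x 26 mm, 48 mm high, the place to grip) of the steel stirring paddle, 140 mm tall, 0.35 kg, standing in the tray. Point: 24 mm below the paddle's top, 116 mm above its foot. Own z up the axis, x along its two arms; the head's sides face own +-x, +-y. Below: a cone, then a hub 44 mm across, 76 mm high. Arms reach 88 mm out, ends turned up to 70 mm above the foot.
- paddle_foot (a point): Centre of the paddle's underside, axes as paddle_head. Here opens the socket, 76 mm deep: a round bore about 20 mm across with four straight slots, 8.4 mm wide, reaching 15.5 mm from the axis along own +x, -x, +y and -y (one pair in line with the arms), so the splines mesh at every quarter turn.
- shaft_tip (a point): Top of the vertical drive shaft amid the bowl, 157 mm above the table. Four round-nosed keys, 6 mm wide, 14 mm out from the axis, along own +-x and +-y; their tops are 17 mm below this point, above them a plain 16 mm pin with domed end. Stops at any angle, held stiffly by its gearbox. Play in the socket: 1 mm sideways, 0.1 rad in angle. With the paddle home its foot is 71 mm below this point.
- bowl_rim (a point): Centre of the bowl's mouth, on the shaft axis, 165 mm above the table. Steel bowl 202 mm inside diameter, floor 84 mm below the rim. The creamer is fixed: round grey drive base 244 mm across, 75 mm high; two wire handles out to 140 mm from the axis on own +-y, 135 mm above the table; control panel on own -x side, out to 150 mm.
- seal_ring (a joint): White sprung seal ring, 42 mm diameter, round the foot of the shaft at the bottom of the bowl. Metres: 0 = up (top 94 mm above the table), 0.008 = fully pressed down by the paddle's foot (86 mm above the table). It takes 5 N to start it and 13 N to hold it fully down; the paddle's weight alone does not press it down.
- tray: Fixed aluminium draining tray, 220 mm x 220 mm, rim 18 mm high, floor 4 mm thick; origin at the centre of its underside.
- honey_jar_mid (a point): Mid-height centre of a full honey jar, 72 mm diameter, 105 mm tall. Leave alone.
- small_jar_mid (a point): Mid-height centre of a small honey jar, 54 mm diameter, 75 mm tall. Leave alone.
- syrup_bottle_mid (a point): Mid-height centre of a syrup bottle, 48 mm diameter, 150 mm tall. Leave alone.
Not all that is in view belongs to the job. Of the things that look like the part that bears paddle_head, the smallest one is meant.

How it is judged:
By the outcome, as a careful person would: the job done as asked, in the order asked, and still so for the second after the job is handed in, while the arm keeps its last pose, push and grip.
It also fails if it takes over 48 s, if anything falls off the work surface, if the arm or the gripper's body presses on something with over 40 N, if the wrist force passes 120 N, or if a joint passes its speed limit or range.

## Working session

There is one attempt and no reset: what is moved stays moved. The work goes in short steps, Python scripts to look and compute and a shell command to move; the robot and the scene stay as the last step left them, time stands still between calls to the robot, and variables do not carry over. Pictures are saved under pics/ and viewed, about 8 in all and at most 12, crops included, and the job is handed in when it is done.

```bash
mkdir -p pics
cat > h.py <<'E'
import numpy as np, cv2
from station import ctrl
from scipy.spatial.transform import Rotation as Ro
def save(n,f,crop=None,s=1):
    im=ctrl.get_image(n)[:,:,::-1]
    if crop: x,y,w,h=crop; im=im[y:y+h,x:x+w]
    im=cv2.resize(im,None,fx=s,fy=s,interpolation=cv2.INTER_CUBIC); cv2.imwrite(f'pics/{f}.png',im); return im
def ray(n,u,v,c=None):
    c=c or ctrl.calibration(n);R=np.array(c['R']);t=np.array(c['t'])
    return -R.T@t, R.T@np.array([(u-c['cx'])/c['fx'],(v-c['cy'])/c['fy'],1])
def atz(n,u,v,z,c=None):
    o,d=ray(n,u,v,c); return o+d*(z-o[2])/d[2]
def proj(n,X,c=None):
    c=c or ctrl.calibration(n);p=np.array(c['R'])@np.array(X)+np.array(c['t']); return np.array([c['fx']*p[0]/p[2]+c['cx'],c['fy']*p[1]/p[2]+c['cy']])
E
python3 - <<'E'
from h import *
import numpy as np
np.set_printoptions(precision=3,suppress=True)
o=ctrl.get_obs();print(o, ctrl.grip_point_offset)
a=save('scene','a');b=save('side','b');
cv2.imwrite('pics/ab.png',cv2.resize(np.vstack([a,b]),(480,600)))
for n in('scene','side'):
    c=ctrl.calibration(n);print(n,c)
    for l in('paddle_head','tray','seal_ring','shaft_tip','bowl_rim'):
        try: print(l,[(round(d['conf'],2),d['rect']) for d in ctrl.boxes_of(n,l)])
        except Exception as e: print(l,e)
E
```

```text
{'t': 0.0, 'q': array([ 1.112,  0.053,  1.614,  0.   ,  1.476, -0.119]), 'dq': array([ 0.001,  0.001,  0.   , -0.001,  0.   ,  0.   ]), 'effort': array([  0.002, -39.368, -37.018,  -0.   ,   0.007,  -0.   ]), 'tool_pos': array([0.208, 0.589, 0.205]), 'tool_rot': array([-0.531, -3.096,  0.003]), 'contact_force': array([-0.627,  0.089,  0.489]), 'wrist_torque': array([ 0.057, -0.004, -0.008]), 'opening': 0.0858465557633886} 0.0187
scene {'fx': 361.84838676411556, 'fy': 361.84838676411556, 'cx': 315.7601012114834, 'cy': 198.39574844505734, 'R': array([[ 0.278,  0.96 , -0.018],
       [ 0.529, -0.169, -0.832],
       [-0.802,  0.222, -0.555]]), 't': array([-0.167, -0.168,  1.638])}
paddle_head [(0.85, [347.5, 135.6, 64.4, 44.0]), (0.81, [450.0, 179.7, 32.3, 77.4]), (0.58, [354.2, 190.2, 16.3, 51.7])]
tray []
seal_ring []
shaft_tip []
bowl_rim [(0.91, [193.2, 174.3, 89.2, 83.1])]
side {'fx': 507.83549115791624, 'fy': 507.83549115791624, 'cx': 318.6936955128687, 'cy': 198.34368756646984, 'R': array([[ 0.813, -0.582, -0.003],
       [-0.364, -0.505, -0.783],
       [ 0.454,  0.638, -0.622]]), 't': array([-0.415,  0.309,  1.316])}
paddle_head [(0.85, [253.4, 104.7, 70.3, 51.3]), (0.68, [178.1, 151.6, 26.0, 77.1]), (0.65, [269.0, 167.3, 55.0, 40.1])]
tray [(0.94, [254.1, 176.4, 89.4, 59.9])]
seal_ring [(0.63, [347.1, 261.0, 10.1, 11.3])]
shaft_tip [(0.76, [345.7, 248.8, 13.8, 20.8])]
bowl_rim [(0.94, [302.8, 219.2, 102.2, 108.4])]
```

View pics/a.png

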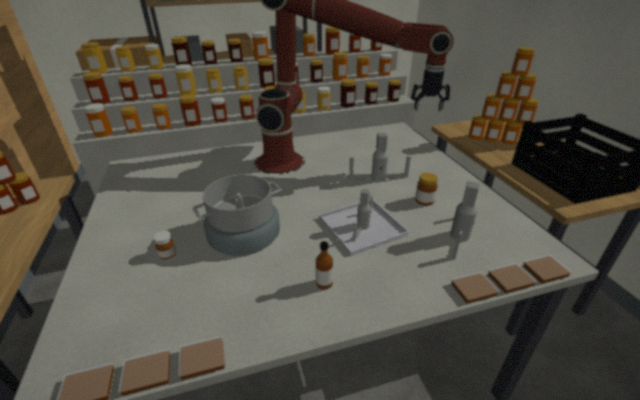

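View pics/b.png

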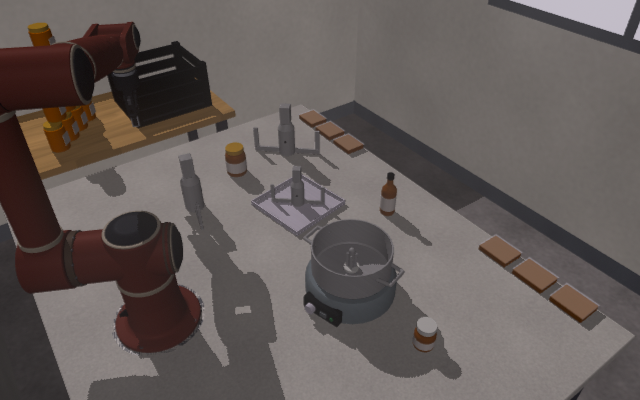

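The scene camera shows the tray's small paddle at about (364,215), the side camera at (297,187). The larger look-alikes stand outside the tray. The shaft is at side (351,252). Now I'll compute positions.

Run:
```python
from h import *
np.set_printoptions(precision=4,suppress=True)
print('top', atz('scene',365,191,.144), atz('side',297,167.5,.144))
print('foot', atz('side',297,205,.004),atz('scene',363,230,.01))
print('tip', atz('side',351.5,249.5,.157))
print('rim', atz('scene',237.5,199,.165), atz('side',353,252,.165))
s=save('side','c',(240,140,170,190),3.1)
for l in('honey_jar_mid','small_jar_mid','syrup_bottle_mid'):
  for n in('scene','side'):
    b=ctrl.boxes_of(n,l)
    if b: r=b[0]['rect'];print(l,n,atz(n,r[0]+r[2]/2,r[1]+r[3]/2,{'h':.0525,'s':.0375}[l[0]] if l[1]!='y' else .075))
# arms ends in side: left/right at height 70mm above foot
print('arms',atz('side',272.5,185,.074),atz('side',322.5,189,.074))
```

```text
top [0.5564 0.1787 0.144 ] [0.5563 0.1802 0.144 ]
foot [0.5449 0.1705 0.004 ] [0.5851 0.1679 0.01  ]
tip [ 0.4579 -0.2176  0.157 ]
rim [ 0.5113 -0.2163  0.165 ] [ 0.45  -0.233  0.165]
honey_jar_mid scene [0.5628 0.1703 0.0525]
honey_jar_mid side [0.4826 0.4621 0.0525]
small_jar_mid scene [ 0.5059 -0.4529  0.0375]
small_jar_mid side [ 0.4994 -0.4525  0.0375]
syrup_bottle_mid scene [ 0.7776 -0.0272  0.075 ]
syrup_bottle_mid side [ 0.762  -0.0251  0.075 ]
arms [0.4914 0.2291 0.074 ] [0.6099 0.1175 0.074 ]
```

View pics/c.png

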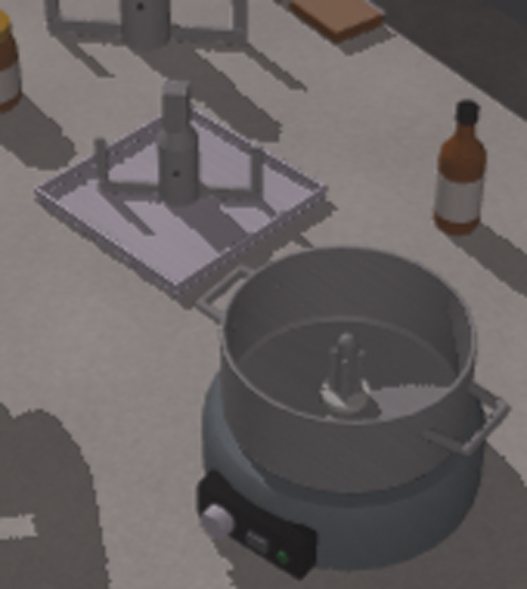

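```bash
cat >> h.py <<'E'
def shift(p,yaw=None):
    """mm in tool axes to world TCP p; turn about tool z so jaw axis has world angle yaw (deg, mod 180)"""
    o=ctrl.get_obs();R=Ro.from_rotvec(o['tool_rot']).as_matrix()
    d=R.T@(np.array(p)-o['tool_pos'])*1000
    j=np.degrees(np.arctan2(R[1,1],R[0,1])); tw=None
    if yaw is not None: tw=-np.radians((yaw-j+90)%180-90)
    print('t',round(o['t'],2),'tcp',o['tool_pos'].round(4),'jaw',round(j,1),'tilt',R[:,2].round(3),'q',o['q'].round(2),'F',o['contact_force'].round(1),'open',round(o['opening'],4)); print('shift',d.round(1),'turn',None if tw is None else round(tw,3))
E
python3 - <<'E'
from h import *
np.set_printoptions(precision=4,suppress=True)
o=ctrl.get_obs();c=ctrl.calibration('wrist')
R=Ro.from_rotvec(o['tool_rot']).as_matrix()
print('cam in tool',R.T@(-np.array(c['R']).T@np.array(c['t'])-o['tool_pos']),'axes',(np.array(c['R'])@R),c['fx'])
print('lookalike feet',atz('side',198,227,0),atz('scene',458,257,0), atz('scene',382,180,0),atz('side',287,153,0))
shift((.208,.589,.32)); shift((.54,.18,.32),47)
E
```

```text
cam in tool [ 0.0739  0.0007 -0.1679] axes [[ 0.0008  1.     -0.0006]
 [-0.9584  0.0006 -0.2853]
 [-0.2853  0.0008  0.9584]] 316.0292093361106
lookalike feet [0.2352 0.2653 0.    ] [0.7814 0.3979 0.    ] [0.2933 0.3723 0.    ] [0.6891 0.4555 0.    ]
t 0.95 tcp [0.2083 0.5892 0.2063] jaw 70.5 tilt [-0. -0. -1.] q [ 1.11  0.05  1.61  0.    1.48 -0.12] F [-0.4 -0.1 -0.1] open 0.0855
shift [   0.2   -0.3 -113.7] turn None
t 0.95 tcp [0.2083 0.5892 0.2063] jaw 70.5 tilt [-0. -0. -1.] q [ 1.11  0.05  1.61  0.    1.48 -0.12] F [-0.4 -0.1 -0.1] open 0.0855
shift [-449.1 -275.3 -113.7] turn 0.411
```

```bash
python3 -m creep '[[0,0,0,-40,0],[0,0,0,-80,0],[0,0,0,-114,0],[0,-34,-21,-114,0],[0,-68,-42,-114,0.05],[0,-102,-62,-114,0.1],[0,-136,-83,-114,0.15],[0,-170,-104,-114,0.2],[0,-204,-125,-114,0.25],[0,-238,-146,-114,0.3],[0,-272,-167,-114,0.36],[0,-306,-188,-114,0.41]]' 60
python3 -c "
from h import *
shift((.54,.18,.30),47)"
```

```text
t: 1.95
tool_pos: [0.435, 0.3083, 0.3206]
tool_rot: [1.154, 2.921, 0.001]
contact_force: [1.5, 0.7, -0.6]
opening: 0.0849
t 1.95 tcp [0.435  0.3083 0.3206] jaw 46.9 tilt [ 0.001  0.    -1.   ] q [ 0.48 -0.21  1.67  0.    1.68 -0.34] F [ 1.5  0.7 -0.6] open 0.0849
shift [-164.3  -21.9   20.6] turn -0.002
```

```bash
python3 -m creep '[[0,-35,-5,5,0],[0,-70,-10,9,0],[0,-105,-14,13,0],[0,-140,-18,17,0],[0,-164,-22,20,0],[0,-164,-22,20,0]]'
python3 - <<'E'
from h import *
shift((.556,.18,.15),47)
save('wrist','w1')
for l in ('paddle_head',): print(l,[(round(d['conf'],2),d['rect']) for d in ctrl.boxes_of('wrist',l)])
print(proj('wrist',(.556,.18,.144)),proj('wrist',(.556,.18,.004)))
E
```

```text
t: 2.45
tool_pos: [0.5409, 0.1785, 0.2989]
tool_rot: [-1.158, -2.92, 0.003]
contact_force: [-1.1, -0.1, -0.4]
opening: 0.0854
t 2.45 tcp [0.5409 0.1785 0.2989] jaw 46.7 tilt [-0.001 -0.002 -1.   ] q [ 0.19 -0.12  1.63 -0.    1.63 -0.63] F [-1.1 -0.1 -0.4] open 0.0854
shift [ -9.9  11.8 148.9] turn -0.004
paddle_head [(0.9, [309.3, 102.2, 32.8, 135.6]), (0.73, [519.5, 0.3, 118.6, 203.2])]
[328.65654403 193.96131419] [325.9518372  169.46863708]
```

View pics/w1.png

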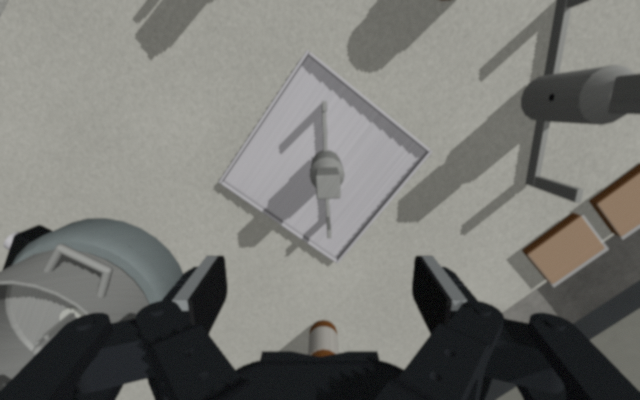

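The wrist picture shows the paddle in the tray: head top near (328,186), arm ends near (324,103) and (330,234). I'll zoom in for the angle.

Run:
```python
from h import *
im=cv2.imread('pics/w1.png')[90:250,260:400]
im=cv2.convertScaleAbs(im,alpha=1.5)
cv2.imwrite('pics/w1c.png',cv2.resize(im,None,fx=3.75,fy=3.75,interpolation=cv2.INTER_CUBIC))
```

```text
(no output)
```

View pics/w1c.png

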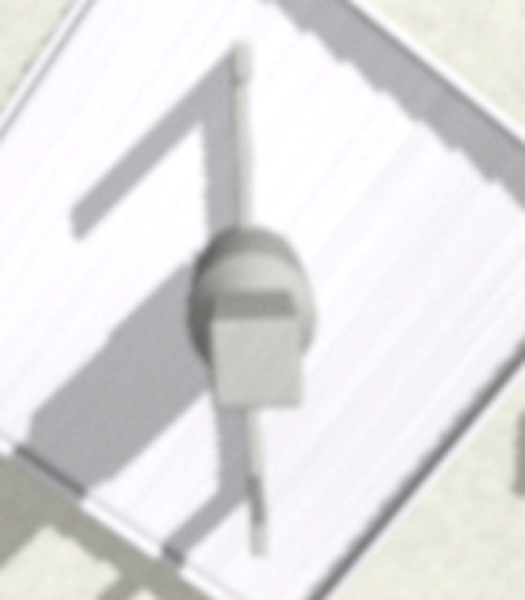

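Run:
```python
from h import *
np.set_printoptions(precision=4,suppress=True)
P=lambda x,y,z: atz('wrist',260+x/3.75,90+y/3.75,z)
c=[P(*q,.144) for q in((212,320),(296,317),(300,403),(219,408))]
m=sum(c)/4;print(m,np.linalg.norm(c[0]-c[1]),np.linalg.norm(c[1]-c[2]))
an=lambda d:np.degrees(np.arctan2(d[1],d[0]))%90
print([an(c[i]-c[(i+1)%4]) for i in range(4)])
a,b=P(241,62,.074),P(260,548,.074);print(a,b,(a+b)/2,np.linalg.norm(a-b),an(a-b))
shift((m[0],m[1],.101),an(a-b))
```

```text
[0.55   0.1852 0.144 ] 0.023365068999543524 0.02487712052876732
[np.float64(49.05901112017378), np.float64(50.609589155851666), np.float64(50.64984675165393), np.float64(51.31033421272647)]
[0.4881 0.2379 0.074 ] [0.6151 0.1298 0.074 ] [0.5516 0.1838 0.074 ] 0.16682234639558788 49.57618422061606
t 2.55 tcp [0.5394 0.1815 0.3   ] jaw 46.9 tilt [-0.001  0.    -1.   ] q [ 0.19 -0.12  1.63  0.    1.63 -0.63] F [0.7 0.8 0.5] open 0.0855
shift [ -5.4  10.1 199. ] turn -0.046
```

```bash
python3 -m creep '[[0,-5,10,30,-0.05],[0,-7,9,60,-0.05],[0,-7,9,90,-0.05],[0,-7,9,115,-0.05],[0,-7,9,115,-0.05],[0,-7,9,115,-0.05]]'
python3 - <<'E'
from h import *
im=save('wrist','w2')
cv2.imwrite('pics/w2c.png',cv2.resize(im[60:380,140:500],None,fx=1.8,fy=1.8))
shift((.551,.1845,.101),50)
for z in(.144,.12,.004): print(proj('wrist',(.551,.1845,z)))
E
```

```text
t: 3.05
tool_pos: [0.5489, 0.1849, 0.1843]
tool_rot: [-1.074, -2.95, 0.002]
contact_force: [0.6, 0.1, -0.0]
opening: 0.0852
t 3.1 tcp [0.5504 0.1849 0.1866] jaw 50.0 tilt [ 0.001  0.    -1.   ] q [ 0.2  -0.04  1.74  0.    1.44 -0.68] F [ 0.3 -0.2 -0.1] open 0.0855
shift [-0.7 -0.1 85.6] turn -0.0
[318.68387433 218.44198953]
[318.68299242 208.09791139]
[318.68033031 176.87349075]
```

View pics/w2c.png

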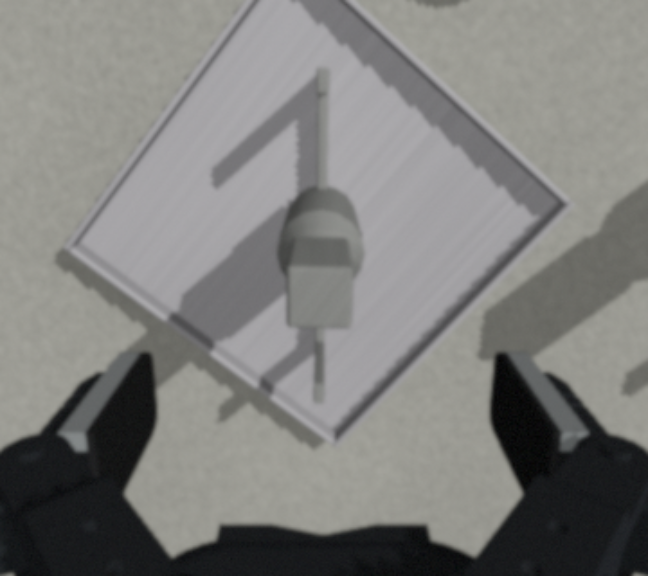

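Run:
```python
from h import *
m=atz('wrist',317.8,225,.144);print(m)
shift((m[0],m[1],.101),50)
```

```text
[0.55438012 0.18084346 0.144     ]
t 3.1 tcp [0.5504 0.1849 0.1866] jaw 50.0 tilt [ 0.001  0.    -1.   ] q [ 0.2  -0.04  1.74  0.    1.44 -0.68] F [ 0.3 -0.2 -0.1] open 0.0855
shift [-5.6 -0.7 85.6] turn -0.0
```

```bash
python3 -m creep '[[0,-5.5,-0.5,10,0],[0,-5.5,-0.5,40,0],[0,-5.5,-0.5,65,0],[0,-5.5,-0.5,85,0],[0,-5.5,-0.5,85,0],[100,-5.5,-0.5,85,0],[255,-5.5,-0.5,85,0],[255,-5.5,-0.5,85,0],[255,-5.5,-0.5,85,0],[255,-5.5,-0.5,85,0],[255,-5.5,-0.5,85,0],[255,-5.5,-0.5,85,0]]' 100
python3 -c "
from h import *
shift((.555,.181,.29))"
```

```text
t: 4.1
tool_pos: [0.5556, 0.18, 0.1025]
tool_rot: [1.076, 2.949, 0.002]
contact_force: [-0.0, -1.0, 6.0]
opening: 0.0234
t 4.1 tcp [0.5556 0.18   0.1025] jaw 49.9 tilt [ 0.003 -0.    -1.   ] q [ 0.19  0.04  1.8  -0.    1.29 -0.68] F [-0. -1.  6.] open 0.0234
shift [   0.6    0.8 -187.5] turn None
```

```bash
python3 -m creep '[[255,0,0,-10,0],[255,0,0,-40,0],[255,0,0,-80,0],[255,0,0,-120,0],[255,0,0,-160,0],[255,0,0,-200,0],[255,0,0,-215,0],[255,0,0,-215,0]]'
python3 - <<'E'
from h import *
shift((.46,-.218,.32))
im=save('wrist','w3')
for z in(.144,.12,.004):pass
E
```

```text
t: 4.77
tool_pos: [0.5561, 0.1805, 0.3208]
tool_rot: [1.074, 2.944, 0.008]
contact_force: [-0.3, 0.4, -3.8]
opening: 0.0237
t 4.77 tcp [0.5561 0.1805 0.3208] jaw 49.9 tilt [ 0.009  0.002 -1.   ] q [ 0.19 -0.09  1.57  0.    1.66 -0.68] F [-0.3  0.4 -3.8] open 0.0237
shift [-183.  -366.8   -0.8] turn None
```

View pics/w3.png

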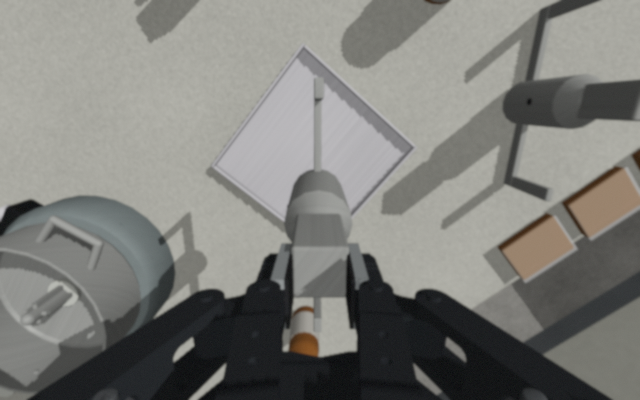

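Paddle is held and looks straight in the jaws, with its arms along tool x. The shaft is at about (45,305). I'll move so that the camera looks straight down on it.

```bash
python3 -m creep '[[255,-25,-24,0,0],[255,-53,-51,5,0],[255,-81,-78,10,0],[255,-109,-105,15,0],[255,-137,-132,20,0],[255,-165,-159,22,0],[255,-193,-186,24,0],[255,-221,-213,26,0],[255,-244,-235,28,0],[255,-257,-247,30,0],[255,-257,-247,30,0],[255,-257,-247,30,0]]'
python3 - <<'E'
from h import *
shift((.46,-.218,.29))
im=save('wrist','w4')
p=proj('wrist',(.46,-.218,.157));print(p)
x,y=int(p[0])-60,max(0,int(p[1])-60)
print(x,y)
c=cv2.resize(im[y:y+120,x:x+120],(600,600),interpolation=cv2.INTER_CUBIC)
cv2.imwrite('pics/w4c.png',cv2.convertScaleAbs(c,alpha=1.5))
for l in('shaft_tip','seal_ring','bowl_rim'): print(l,[(round(d['conf'],2),d['rect']) for d in ctrl.boxes_of('wrist',l)])
E
```

```text
t: 5.82
tool_pos: [0.5899, -0.1745, 0.2796]
tool_rot: [-1.077, -2.942, -0.002]
contact_force: [1.0, 0.7, -3.9]
opening: 0.0234
t 5.82 tcp [ 0.5899 -0.1745  0.2796] jaw 49.8 tilt [-0.008  0.004 -1.   ] q [-0.41  0.    1.54  0.    1.6  -1.28] F [ 1.   0.7 -3.9] open 0.0234
shift [  71.2 -117.1   -9.5] turn None
[186.62353418 112.38595258]
126 52
shaft_tip [(0.62, [183.2, 95.6, 45.5, 29.2])]
seal_ring [(0.9, [204.2, 88.5, 27.1, 39.3])]
bowl_rim [(0.68, [63.0, 0.0, 266.5, 234.7])]
```

View pics/w4c.png

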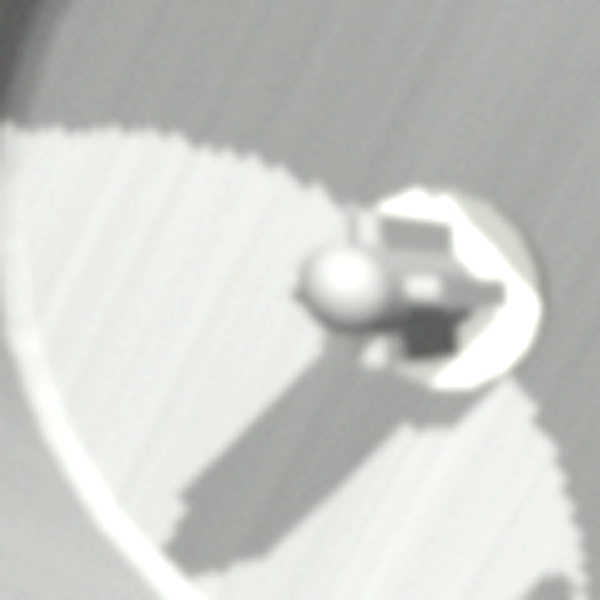

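Run:
```python
from h import *
np.set_printoptions(precision=4,suppress=True)
P=lambda x,y,z: atz('wrist',126+x/5,52+y/5,z)
print('tip',P(343,282,.157),P(343,282,.152))
a,b,r=P(360,218,.14),P(377,355,.14),P(423,287,.14)
m=(a+b)/2;print(m,np.linalg.norm(a-b),np.linalg.norm(r-m))
an=lambda d:np.degrees(np.arctan2(d[1],d[0]))%90
print(an(a-b),an(r-m))
o=ctrl.get_obs();R=Ro.from_rotvec(o['tool_rot']).as_matrix();print(R@[1,0,0],an(R@[1,0,0]))
# seal ring: ellipse left/right/top/bottom
print('ring', P(450,290,.094))
im=ctrl.outline_of('wrist','seal_ring')[0];ys,xs=np.nonzero(im['mask']);print(xs.min(),xs.max(),ys.min(),ys.max())
(cx,cy),rad=cv2.minEnclosingCircle(np.c_[xs,ys].astype(np.float32));print(cx,cy,rad,atz('wrist',cx,cy,.094))
shift((m[0],m[1],.28))
```

```text
tip [ 0.4633 -0.2107  0.157 ] [ 0.4621 -0.2122  0.152 ]
[ 0.4629 -0.2126  0.14  ] 0.024911993481027295 0.010310239441369896
51.309788690311166 50.34164302458794
[-0.7659  0.6429  0.0023] 49.989677014359785
ring [ 0.464  -0.2123  0.094 ]
204 235 89 128
216.95603942871094 107.9120864868164 20.71158790588379 [ 0.4635 -0.2103  0.094 ]
t 6.07 tcp [ 0.5916 -0.1732  0.2845] jaw 50.0 tilt [-0.001  0.001 -1.   ] q [-0.41 -0.    1.54  0.    1.61 -1.28] F [-0.1  0.1 -3.6] open 0.0234
shift [  73.2 -113.     4.6] turn None
```

Run:
```python
from h import *
im=cv2.imread('pics/w4.png')
o=ctrl.get_obs();R=Ro.from_rotvec(o['tool_rot']).as_matrix();T=np.array(o['tool_pos'])
pt=lambda *q: proj('wrist',T+R@np.array(q))
f=lambda *L:np.array([((pt(*q)-[230,40])*2.2) for q in L],int)
c=cv2.convertScaleAbs(cv2.resize(im[40:310,230:410],None,fx=2.2,fy=2.2,interpolation=cv2.INTER_CUBIC),alpha=1.3)
h=.013
cv2.polylines(c,[f((-h,-h,-.0427),(-h,h,-.0427),(h,h,-.0427),(h,-h,-.0427))],True,(0,0,255),1)
cv2.polylines(c,[f((.088,-.004,.0273),(.088,.004,.0273),(.080,.004,.0273),(.080,-.004,.0273))],True,(0,0,255),1)
t=np.linspace(0,6.28,40)
cv2.polylines(c,[f(*[(.022*np.cos(a),.022*np.sin(a),.0213) for a in t])],True,(0,255,0),1)
cv2.imwrite('pics/w4d.png',c)
```

```text
(no output)
```

View pics/w4d.png

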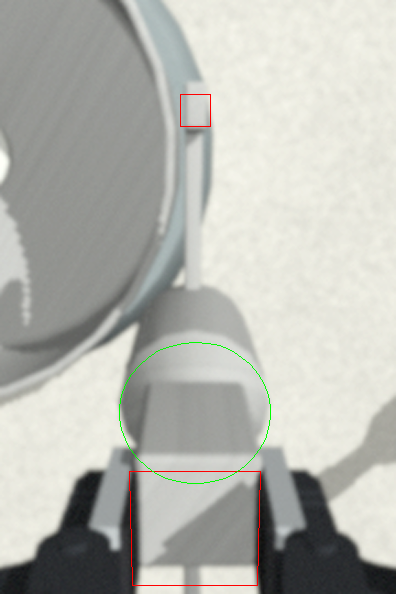

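```bash
python3 -m creep '[[255,15,-24,0,0],[255,34,-54,0,0],[255,53,-84,0,0],[255,66,-103,0,0],[255,72.5,-112.5,0,0],[255,72.5,-112.5,0,0],[255,72.5,-112.5,0,0],[255,72.5,-112.5,0,0]]'
python3 - <<'E'
from h import *
shift((.4637,-.2125,.285))
o=ctrl.get_obs();T=np.array(o['tool_pos']);out=[]
for n,s in(('scene',7.0),('side',5.0)):
    im=save(n,'z_'+n)
    p=proj(n,(.463,-.2115,.17)); w=400/s/2;hh=580/s/2
    x,y=int(p[0]-w),int(p[1]-hh)
    c=cv2.convertScaleAbs(cv2.resize(im[y:y+int(2*hh),x:x+int(2*w)],(395,580),interpolation=cv2.INTER_CUBIC),alpha=1.5)
    k=395/int(2*w);k2=580/int(2*hh)
    S=lambda X:((proj(n,X)-[x,y])*[k,k2]).astype(int)
    for X,col in(((.4632,-.2115,.157),(0,0,255)),((.458,-.2176,.157),(255,0,0)),((.4632,-.2115,T[2]-.0985),(0,255,0))): cv2.drawMarker(c,tuple(map(int,S(X))),col,0,12,1)
    t=np.linspace(0,6.28,60)
    for cen,col in(((.4632,-.2115),(0,0,255)),((.458,-.2176),(255,0,0))):
        cv2.polylines(c,[np.array([S((cen[0]+.101*np.cos(a),cen[1]+.101*np.sin(a),.165)) for a in t])],True,col,1)
    out.append(c)
cv2.imwrite('pics/z.png',np.hstack(out))
E
```

```text
t: 6.73
tool_pos: [0.4648, -0.2133, 0.2855]
tool_rot: [1.075, 2.951, 0.001]
contact_force: [-0.3, -0.5, -5.1]
opening: 0.0233
t 6.73 tcp [ 0.4648 -0.2133  0.2855] jaw 50.0 tilt [ 0.001  0.    -1.   ] q [-0.58 -0.26  1.77  0.    1.63 -1.45] F [-0.3 -0.5 -5.1] open 0.0233
shift [ 1.3 -0.1  0.5] turn None
```

View pics/z.png

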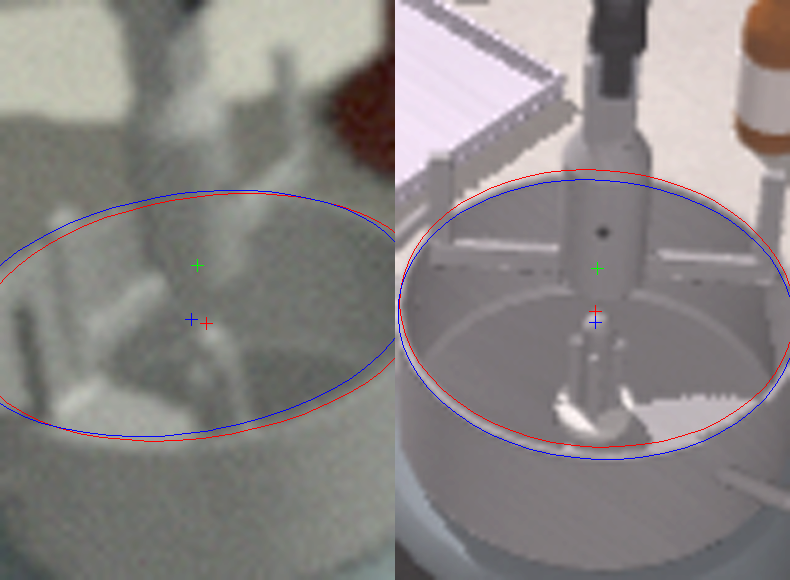

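Side view: the hub's centre is at about x=604 and the shaft tip at about 596, so the paddle sits roughly 4 mm to the right. The scene view is blurry there, so I'll measure it with the outlines.

Run:
```python
from h import *
np.set_printoptions(precision=1,suppress=True)
shift((.4632,-.2115,.285))
for n in('scene','side'):
    ctrl.get_image(n)
    for d in ctrl.outline_of(n,'paddle_head'):
        print(n,round(d['conf'],2),d['rect'])
        m=d['mask'];p=proj(n,(.4632,-.2115,.25))
        r=d['rect']
        if abs(r[0]+r[2]/2-p[0])<25:
            for z in(.33,.32,.30,.28,.26,.25,.24,.23,.22,.21,.20,.19,.18):
                p=proj(n,(.4632,-.2115,z));xs=np.nonzero(m[int(round(p[1]))])[0]
                if len(xs): print(z,p,xs.min(),xs.max(),len(xs))
    for l in('shaft_tip','seal_ring'): print(l,[(round(d['conf'],2),d['rect']) for d in ctrl.boxes_of(n,l)])
    print('exp tip',proj(n,(.4632,-.2115,.157)),'per mm tool x,y',proj(n,(.4632-.00766,-.2115+.00643,.2))-proj(n,(.4632,-.2115,.2)),proj(n,(.4632+.00643,-.2115+.00766,.2))-proj(n,(.4632,-.2115,.2)))
```

```text
t 6.83 tcp [ 0.5 -0.2  0.3] jaw 50.0 tilt [ 0.  0. -1.] q [-0.6 -0.3  1.8  0.   1.6 -1.4] F [-0.7 -0.1 -4.5] open 0.0237
shift [2.4 0.4 0.2] turn None
scene 0.86 [347.3, 136.3, 63.4, 46.7]
scene 0.72 [449.0, 182.9, 31.4, 63.7]
scene 0.6 [214.4, 144.1, 35.9, 59.2]
0.33 [229.5 142. ] 228 228 1
0.32 [230.  145.2] 224 230 7
0.3 [231.  151.4] 225 236 12
0.28 [232.  157.6] 226 250 16
0.26 [233.  163.6] 226 250 18
0.25 [233.5 166.6] 226 251 19
0.24 [234.  169.5] 226 251 20
0.23 [234.5 172.4] 227 251 23
0.22 [234.9 175.3] 227 248 22
0.21 [235.4 178.1] 215 244 20
0.2 [235.9 180.9] 215 242 19
0.19 [236.3 183.7] 215 242 18
0.18 [236.8 186.5] 216 241 18
scene 0.54 [155.4, 229.0, 23.6, 30.7]
shaft_tip [(0.58, [235.1, 194.8, 6.8, 13.8]), (0.3, [212.5, 144.8, 36.5, 56.6])]
seal_ring []
exp tip [237.8 192.7] per mm tool x,y [ 1.9 -1.5] [2.7 0.6]
side 0.96 [318.4, 199.3, 71.2, 48.4]
0.3 [353.9 203.7] 349 351 3
0.28 [353.6 210.2] 347 360 14
0.26 [353.2 216.5] 318 362 23
0.25 [353.1 219.7] 317 388 27
0.24 [352.9 222.8] 318 389 29
0.23 [352.8 225.8] 318 389 30
0.22 [352.6 228.8] 318 389 30
0.21 [352.4 231.8] 318 389 42
0.2 [352.3 234.8] 318 390 60
0.19 [352.1 237.8] 322 389 68
0.18 [352.  240.7] 343 388 39
side 0.69 [250.3, 119.3, 70.0, 37.3]
side 0.59 [180.7, 153.6, 21.9, 76.6]
shaft_tip [(0.54, [344.9, 252.2, 10.9, 15.6])]
seal_ring []
exp tip [351.6 247.3] per mm tool x,y [-4.  -0.2] [ 0.1 -2.7]
```

```bash
python3 -m creep '[[255,1,0,10,0],[255,2,0,20,0],[255,2,0,26,0],[255,2,0,29,0],[255,2,0,32,0],[255,2,0,35,0],[255,2,0,38,0],[255,2,0,41,0],[255,2,0,41,0]]' 120
python3 -c "
from h import *
shift((.4632,-.2115,.24));print(ctrl.get_obs()['wrist_torque'].round(2))"
```

```text
t: 7.98
tool_pos: [0.4622, -0.2125, 0.2437]
tool_rot: [-1.077, -2.951, 0.0]
contact_force: [0.3, 0.6, -3.7]
opening: 0.0231
t 7.98 tcp [ 0.4622 -0.2125  0.2437] jaw 49.9 tilt [-0.001  0.    -1.   ] q [-0.58 -0.25  1.83 -0.    1.56 -1.45] F [ 0.3  0.6 -3.7] open 0.0231
shift [-0.1  1.4  3.7] turn None
[-0.11  0.01 -0.18]
```

```bash
python3 -m creep '[[255,0,0,2,0],[255,0,0,4,0],[255,0,0,6,0],[255,0,0,7,0],[255,0,0,7,0]]'
python3 -c "
from h import *
shift((.4632,-.2115,.24));print(ctrl.get_obs()['wrist_torque'].round(2))"
```

```text
t: 8.4
tool_pos: [0.4625, -0.2127, 0.2372]
tool_rot: [1.077, 2.951, -0.0]
contact_force: [1.5, -1.1, -3.8]
opening: 0.0231
t 8.4 tcp [ 0.4625 -0.2127  0.2372] jaw 49.9 tilt [ 0. -0. -1.] q [-0.58 -0.25  1.84 -0.    1.55 -1.45] F [ 1.5 -1.1 -3.8] open 0.0231
shift [ 0.2  1.4 -2.8] turn None
[-0.24 -0.21 -0.15]
```

```bash
python3 -m creep '[[255,-0.5,0,1,0],[255,-0.5,0,2,0],[255,-0.5,0,3,0],[255,-0.5,0,4,0],[255,-0.5,0,4,0]]'
python3 -c "
from h import *
shift((.4632,-.2115,.24));print(ctrl.get_obs()['wrist_torque'].round(2))"
```

```text
t: 8.82
tool_pos: [0.4628, -0.2131, 0.2331]
tool_rot: [1.077, 2.951, -0.001]
contact_force: [1.4, -1.7, -3.8]
opening: 0.0229
t 8.82 tcp [ 0.4628 -0.2131  0.2331] jaw 49.9 tilt [ 0. -0. -1.] q [-0.58 -0.24  1.84 -0.    1.54 -1.45] F [ 1.4 -1.7 -3.8] open 0.0229
shift [ 0.7  1.5 -6.9] turn None
[-0.5  -0.26  0.09]
```

```bash
python3 -m creep '[[255,-0.6,0,0,0],[255,-1,0,1,0],[255,-1,0,2,0],[255,-1,0,3,0],[255,-1,0,4,0],[255,-1,0,5,0],[255,-1,0,6,0],[255,-1,0,6,0]]'
python3 -c "
from h import *
shift((.4632,-.2115,.24));print(ctrl.get_obs()['wrist_torque'].round(2))"
```

```text
t: 9.48
tool_pos: [0.4634, -0.2134, 0.2269]
tool_rot: [-1.077, -2.951, -0.0]
contact_force: [0.5, -0.4, -4.9]
opening: 0.0231
t 9.48 tcp [ 0.4634 -0.2134  0.2269] jaw 49.9 tilt [-0.  0. -1.] q [-0.58 -0.24  1.85 -0.    1.53 -1.45] F [ 0.5 -0.4 -4.9] open 0.0231
shift [  1.4   1.3 -13. ] turn None
[-0.22 -0.09 -0.09]
```

```bash
python3 -m creep '[[255,0,0,3,0],[255,0,0,6,0],[255,0,0,9,0],[255,0,0,12,0],[255,0,0,15,0],[255,0,0,18,0],[255,0,0,21,0],[255,0,0,24,0],[255,0,0,27,0],[255,0,0,29,0],[255,0,0,29,0]]'
python3 -c "
from h import *
shift((.4632,-.2115,.24));print(ctrl.get_obs()['wrist_torque'].round(2))"
```

```text
t: 10.4
tool_pos: [0.4633, -0.2135, 0.1976]
tool_rot: [-1.077, -2.951, 0.0]
contact_force: [0.7, -0.5, -3.3]
opening: 0.0232
t 10.4 tcp [ 0.4633 -0.2135  0.1976] jaw 49.9 tilt [-0.001  0.    -1.   ] q [-0.58 -0.22  1.88 -0.    1.48 -1.45] F [ 0.7 -0.5 -3.3] open 0.0232
shift [  1.4   1.4 -42.4] turn None
[-0.26 -0.09  0.12]
```

```bash
python3 -m creep '[[255,0,0,1,0],[255,0,0,2,0],[255,0,0,3,0],[255,0,0,4,0],[255,0,0,5,0],[255,0,0,6,0],[255,0,0,7,0],[255,0,0,8,0],[255,0,0,9,0],[255,0,0,9,0]]'
python3 -m creep '[[255,0,0,1,0],[255,0,0,2,0],[255,0,0,2,0]]'
```

```text
t: 11.23
tool_pos: [0.4638, -0.2139, 0.1902]
tool_rot: [1.077, 2.95, -0.001]
contact_force: [-2.3, -1.1, 4.5]
opening: 0.0232
t: 11.48
tool_pos: [0.4638, -0.2139, 0.1881]
tool_rot: [1.077, 2.95, -0.001]
contact_force: [-2.9, -1.5, 5.0]
opening: 0.0231
```

```bash
python3 -m creep '[[255,0,0,1,0],[255,0,0,2,0],[255,0,0,2,0]]'
python3 -m creep '[[255,0,0,1,0],[255,0,0,2,0],[255,0,0,2,0]]'
```

```text
t: 11.73
tool_pos: [0.464, -0.2141, 0.1866]
tool_rot: [1.076, 2.95, -0.002]
contact_force: [-2.3, -1.8, 7.2]
opening: 0.0235
t: 11.98
tool_pos: [0.4642, -0.2143, 0.1851]
tool_rot: [1.076, 2.949, -0.002]
contact_force: [-2.6, -1.8, 7.8]
opening: 0.0228
```

```bash
python3 -m creep '[[255,0,0,1,0],[255,0,0,2,0],[255,0,0,2,0]]'
python3 -m creep '[[255,0,0,1,0],[255,0,0,2,0],[255,0,0,2,0]]'
```

```text
t: 12.23
tool_pos: [0.4646, -0.2147, 0.1845]
tool_rot: [1.076, 2.947, -0.003]
contact_force: [-3.9, -1.7, 12.7]
opening: 0.0231
t: 12.48
tool_pos: [0.4649, -0.2149, 0.1844]
tool_rot: [1.076, 2.946, -0.003]
contact_force: [-6.4, -0.1, 19.0]
opening: 0.023
```

```bash
python3 -m creep '[[255,0,0,0.5,0],[255,0,0,0.5,0],[255,0,0,0.5,0],[255,0,0,0.5,0],[255,0,0,0.5,0],[255,0,0,0.5,0],[255,0,0,0.5,0],[255,0,0,0.5,0],[255,0,0,0.5,0],[255,0,0,0.5,0],[255,0,0,0.5,0],[255,0,0,0.5,0]]'
python3 - <<'E'
from h import *
shift((.463,-.2115,.2))
im=save('side','f');cv2.imwrite('pics/fc.png',cv2.convertScaleAbs(cv2.resize(im[120:340,260:450],None,fx=2.7,fy=2.7,interpolation=cv2.INTER_CUBIC),alpha=1.4))
E
```

```text
t: 13.48
tool_pos: [0.465, -0.2149, 0.1844]
tool_rot: [1.076, 2.946, -0.004]
contact_force: [-6.7, 0.2, 21.0]
opening: 0.023
t 13.48 tcp [ 0.465  -0.2149  0.1844] jaw 49.9 tilt [ 0.004 -0.004 -1.   ] q [-0.58 -0.21  1.9  -0.    1.45 -1.45] F [-6.7  0.2 21. ] open 0.023
shift [  3.6   1.3 -15.6] turn None
```

View pics/fc.png

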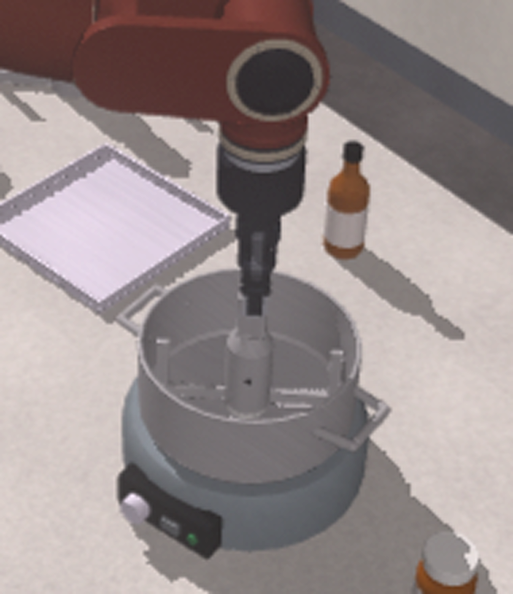

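The paddle sits upright in the bowl with its foot at about (248,410). The seal ring is covered by the hub, and the jars and bottle are untouched.

```bash
python3 -c "
from station import ctrl
print(ctrl.finish_job())"
```

```text
the job is handed in; nothing more can be done
None
```

The small paddle from the tray is fully home on the drive shaft, and the arm is still holding it pressed down so you can push in the locking pin. I handed the job in at about 13.5 s.

- **Meshing:** the keys and the paddle's slots lined up within about 1°, so the splines went in with no extra turn and no upward force.
- **Seal ring:** the upward force built gradually as the spring compressed. It then hit a hard stop with the tool tip at z = 0.1844 m, about the height I had worked out for fully home. I could not see the ring itself in the last picture because the hub covers it.
- **Holding:** over a 1 s hold the height stayed put and the tool read 21 N upward, about 24 N on the paddle's foot with its weight added. The grip is set to 120 N.
- **Disagreements:**
  - The finger opening read 23 mm on a head given as 26 mm, but the grip never slipped.
  - The cameras differed by about 5 mm on where the shaft was. I settled that with closer looks and by feel.
  - At the final press there is about 6.7 N of side force and a tilt of about 0.3°.
- **Other items:** I kept clear of the jars and the bottle. The bottle and small jar stand upright in the last picture; the honey jar is out of its frame.

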